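# Level the colour-reference panel and lock its tilting frame

### The job

The colour-reference panel for the core photographs is tipped up in its tilting frame. Turn it about its long axis until it lies level with the colour patches facing up, then turn the red lock knob on the frame clockwise as far as it goes. Leave the black knob alone and do not disturb the depth block, the loupe or the compass lying around the frame.

Things in the scene. Friction and masses are not known exactly. Their poses are not given: they have to be found in the camera images.
- frame_pivot (a point): Tilting frame bolted to the bench: steel base 130 x 320 x 12 mm, a post (60 x 56 mm, top 112 mm above the bench) at each end. The point is the panel's centre, on the pivot, 90 mm above the bench; it does not turn with the panel. y axis: along the pivot, the panel's long axis (posts at y = +125 and -125 mm); x: across the frame, away from the robot at yaw 0; z: up.
- panel (a joint): Tilt (rad, -0.7 to 1.1) of the black panel with ten colour patches, 110 mm across x 180 mm along the pivot x 8 mm, pivoted on its mid-line. 0 = level, patches up; positive = the edge on the frame's -x side raised, 0.55 to 0.95 at the start. Balanced; hinge friction 0.12 N m: a few newtons near the edge turn it, it stays where left. No stop at level; the knobs do not stiffen it.
- lock_grip (a point): Grip point of the red lock knob, on its vertical axis on top of one of the posts (either one), 149 mm above the bench. The grip is an upright bar 42 mm long, 14 mm thick, its top 7 mm above this point and its foot 23 mm below, on a disc of 44 mm diameter. x axis: along the bar; y: across it; z: up. It turns with the knob.
- lock (a joint): Turn of the red lock knob about the vertical, 0 to 1.4 rad, growing clockwise seen from above; at the start 0 to 0.25 (loose); 1.4 is its stop, locked. It turns with about 0.05 N m and stays where it is left.
- block: Bystander: yellow plastic depth block, 85 x 40 x 26 mm; origin at the centre of its underside, long side along its x axis.
- loupe: Bystander: chrome magnifier loupe, 40 mm diameter, 46 mm tall, standing; origin at the centre of its underside.
- compass: Bystander: round green enamel compass housing, 64 mm diameter (76 mm over its hinge lug), 20 mm tall; origin at the centre of its underside.
- width_tip (a point): Black knob on the other post (it sets the frame's width), same size and shape as the red one, to be left alone. The point is the -x end of its bar, 20 mm off the knob's axis, 149 mm above the bench; x axis along the bar. It may stand at any angle.

How it is judged:
On the way, in this order (a step that is already met when the one before it is completed fails the run):
1. the panel lies level, patches up, within 10 degrees (value of joint panel between -0.175 and 0.175 rad), for 0.2 s.
2. after that the red lock knob is turned clockwise home, to 1.15 rad or more (value of joint lock above 1.15 rad), for 0.2 s.
At the end, for the whole second after the job is handed in: The panel is level, patches up, within 0.175 rad (10 degrees), and the red lock knob stands at 1.15 rad or more (stop at 1.4) (all of step 1 and value of joint lock above 1.15 rad); the robot touches nothing.
It fails at once if the black knob is turned (its bar's end moved more than 8 mm, about 23 degrees) (distance of width_tip from where it was at the start of the episode above 0.008 m).
It fails at once if the depth block is moved more than 20 mm (distance of block from where it was at the start of the episode above 0.02 m).
It fails at once if the loupe is moved more than 20 mm or tipped over (distance of loupe from where it was at the start of the episode above 0.02 m or angle between loupe's own z axis and vertical above 0.5 rad).
It fails at once if the compass is moved more than 20 mm (distance of compass from where it was at the start of the episode above 0.02 m).
It also fails if it takes over 45 s, if anything falls off the work surface, if the arm or the gripper's body presses on something with over 40 N, if the wrist force passes 120 N, or if a joint passes its speed limit or range.

### The arm

A 6-joint arm with a two-finger parallel gripper is mounted at the origin on the work surface. World frame = base frame: x ahead of the robot, y to its left, z up, the work surface at z = 0. Lengths are in m, angles in rad, forces in N, time in s.
With the tool pointing down it reaches from about 0.3 to 0.825 m from the base axis. Payload 5.4 kg.
Tool frame: the origin (TCP) lies at the very end of the fingers, on their centre line; the grasp point (between the pads) lies 19 mm behind it; z points along the fingers, x is the direction in which the jaws open and shut, and the axes are right-handed (so a half turn about z gives the same grasp; the last joint's range is limited). The gripper opens to 92 mm and grips with 3 to 60 N. Pads are 20 mm wide; open, the fingers measure 128 mm over their backs; the gripper's body (75 mm by 189 mm) begins 69 mm behind the grasp point.
Start: joints at [1.079, 0.158, 1.597, -0, 1.386, -0.21], TCP at [0.16, 0.552, 0.19] pointing down, gripper open.
Joint ranges: [-2.91, 2.91], [-0.94, 2.29], [0.18, 2.7], [-1.29, 4.43], [0.17, 2.64], [-3, 3]. Speed limits (rad/s): [2.57, 2.57, 3.14, 3.14, 3.14, 3.14].

### API

Orientations are given as a rotation vector (axis times angle).
In Python, from workcell import bot gives the robot as it stands. Calls block until the motion is done:
- bot.goto(position, orientation): joint-space move of the TCP to a pose.
- bot.line_to(position, rot=None, max_speed=0.15): straight line of the TCP; rot=None keeps the orientation; max_speed is the mean speed in m/s.
- bot.set_joints(angles): joint-space move.
- bot.set_gripper(opening, newtons=None): opening from 0.0 (shut) to 1.0 (fully open); newtons is the grip in N (None keeps the last); returns when the fingers have stopped.
- bot.hold(seconds).
- bot.inverse_kinematics(position, orientation): joint angles nearest the present ones, or None.
- bot.read_camera(name): name is "scene" or "top"; returns a dict with "pixels" (400x640x3 uint8, blue, green, red), "fx", "fy", "cx", "cy" (pixels), "R" (3x3) and "t" (3): a world point X has camera coordinates R X + t. Camera axes: x right, y down, z forward; pixel columns grow to the right and rows downward; lengths in m; the calibration is good to about 2 mm. A picture is of the moment at which its call begins. There is no depth.
A pose or a line that the arm cannot do raises bot.MotionError and nothing moves.
- bot.job_done(): hands the job in, once; it reports no verdict.
Readings, each from a call of its own:
- bot.current_clock(): time.
- bot.current_joints(): joint angles.
- bot.current_joint_vel(): joint speeds.
- bot.current_effort(): joint torques, N m.
- bot.current_ee_pos(): TCP position.
- bot.current_tool_rot(): TCP orientation.
- bot.current_contact_force(): force on the tool from outside, world axes, zero at the start.
- bot.current_ft_torque(): the same for the moment, N m.
- bot.current_opening(): opening from 0.0 (shut) to 1.0 (fully open).
Only numpy, scipy, OpenCV 4.12 (cv2) and the standard library are available. Lean on these libraries where they do the work, as an engineer would, in place of code of your own. Each camera call takes 0.05 s, during which the arm holds its last target.

## Working session

There is one attempt and no reset: what is moved stays moved. The work goes in short steps, each a Python script; the robot and the scene stay as the last script left them, time stands still between calls to the robot, and variables do not carry over. Pictures are saved under pics/ and viewed, and the job is handed in when it is done.

```bash
ls; mkdir -p pics; python3 - <<'E'
from workcell import bot
import cv2,numpy as np
for n in("scene","top"):
    c=bot.read_camera(n);cv2.imwrite(f"pics/a_{n}.png",c["pixels"]);np.savez(f"a_{n}.npz",**c)
    print(n,c["fx"],c["fy"],c["cx"],c["cy"],c["R"],c["t"])
print(bot.current_clock(),bot.current_tool_rot())
E
```

```text
pics
scene 411.9860158136321 411.9860158136321 324.9413001756278 199.5059192772019 [[-0.77273124  0.63466435  0.00935877]
 [ 0.48837858  0.60391057 -0.62990348]
 [-0.40542914 -0.48217547 -0.77661704]] [ 0.40383949 -0.21186297  1.07864694]
top 471.9640966561616 471.9640966561616 317.7127189711706 201.7553584913295 [[ 0.0272844  -0.99914628 -0.0310206 ]
 [-0.9923368  -0.0233312  -0.12133974]
 [ 0.12051241  0.03409356 -0.9921262 ]] [0.03549664 0.55865197 0.96816159]
0.1 [ 2.51078129e+00  1.88706751e+00 -2.36243132e-03]
```

View pics/a_scene.png

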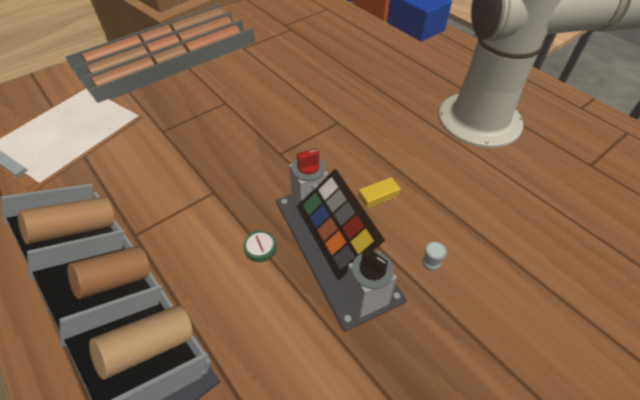

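View pics/a_top.png

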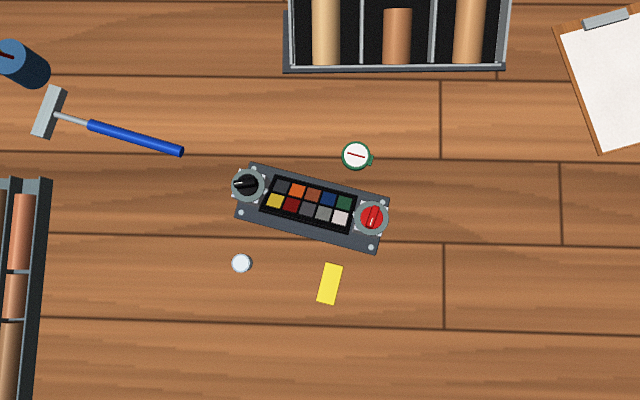

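Scene view: panel tipped toward the camera near (340,222), red knob at (308,160), black knob at (374,262). Top view: red knob at (372,217), black at (246,184), loupe (241,263), block (330,284), compass (356,156). I'll zoom in and measure.

```bash
cat > h.py <<'E'
import cv2,numpy as np
def ray(c,u,v):
    R=np.array(c["R"]);t=np.array(c["t"])
    d=R.T@np.array([(u-c["cx"])/c["fx"],(v-c["cy"])/c["fy"],1.]);return -R.T@t,d/np.linalg.norm(d)
def onz(c,u,v,z):
    o,d=ray(c,u,v);return o+d*(z-o[2])/d[2]
def tri(c1,p1,c2,p2):
    A=np.zeros((3,3));b=np.zeros(3);L=[]
    for c,p in((c1,p1),(c2,p2)):
        o,d=ray(c,*p);P=np.eye(3)-np.outer(d,d);A+=P;b+=P@o;L.append((o,P))
    X=np.linalg.solve(A,b);return X,[np.linalg.norm(P@(X-o)) for o,P in L]
def proj(c,X):
    x=np.array(c["R"])@X+np.array(c["t"]);return x[0]/x[2]*c["fx"]+c["cx"],x[1]/x[2]*c["fy"]+c["cy"]
E
python3 - <<'E'
import cv2,numpy as np
from h import *
t=np.load("a_top.npz");s=np.load("a_scene.npz")
def crop(c,x,y,w,h,k,n): cv2.imwrite(n,cv2.resize(c["pixels"][y:y+h,x:x+w],None,fx=k,fy=k,interpolation=cv2.INTER_CUBIC))
crop(t,220,145,190,125,4,"pics/b_top.png");crop(s,265,140,155,190,3,"pics/b_scene.png")
E
```

```text
(no output)
```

View pics/b_top.png

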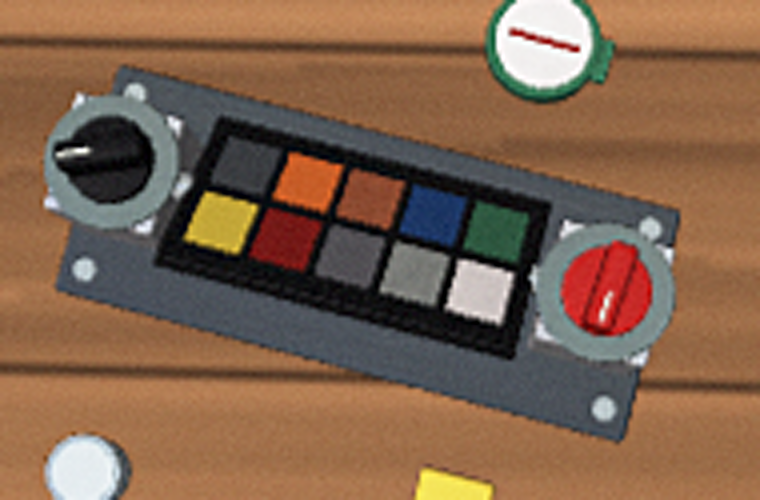

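View pics/b_scene.png

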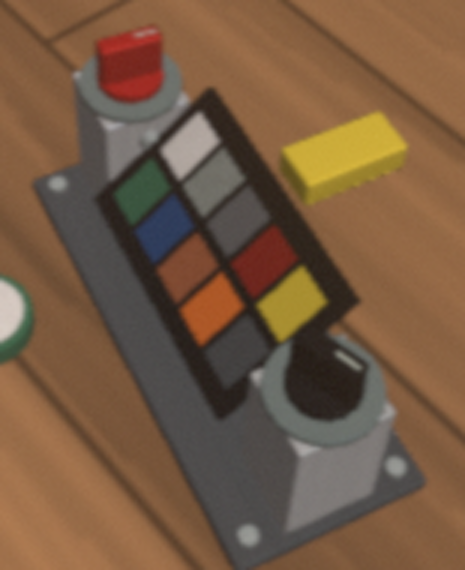

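```bash
python3 - <<'E'
import cv2,numpy as np
from h import *
np.set_printoptions(precision=4,suppress=True)
t=np.load("a_top.npz");s=np.load("a_scene.npz")
T=lambda x,y:(220+(x+.5)/4-.5,145+(y+.5)/4-.5); S=lambda x,y:(265+(x+.5)/3-.5,140+(y+.5)/3-.5)
b=np.array([onz(t,*T(*p),.012) for p in((120,66),(680,210),(622,442),(57,290))]);print(b,b.mean(0))
for i in range(4):print(np.linalg.norm(b[i]-b[i-1]))
ey=(b[0]+b[3]-b[1]-b[2]);ey/=np.linalg.norm(ey);ex=np.array([ey[1],-ey[0],0]);yaw=np.arctan2(ex[1],ex[0]);print("yaw",yaw)
c0=b.mean(0)
for n,p,q in(("nearR",(515,357),(210,88)),("nearB",(155,265),(358,300)),("farR",(550,205),(97,198)),("farB",(222,118),(222,418))):
    X,r=tri(t,T(*p),s,S(*q));d=X-c0;print(n,X,r,d@ex,d@ey)
# scene check of base corners
for q in((35,185),(235,568),(425,482)):
    X=onz(s,*S(*q),.012);print("scene base",X)
# red knob
hsv=cv2.cvtColor(t["pixels"],cv2.COLOR_BGR2HSV);m=(((hsv[...,0]<6)|(hsv[...,0]>174))&(hsv[...,1]>170)&(hsv[...,2]>120)).astype(np.uint8);m[:, :345]=0;m[:,400:]=0
v,u=np.nonzero(m);print("red",len(u),u.mean(),v.mean(),onz(t,u.mean(),v.mean(),.13))
pr=c0-.125*ey;print("expected red",pr)
a=onz(t,*T(622,242),.156);e=onz(t,*T(603,333),.156);d=a-e;print("bar",a,e,np.linalg.norm(d),(a+e)/2,"angle",np.arctan2(d[1],d[0]))
for n,p in(("comp",(356,156)),("loupe",(241,263)),("block",(330,284))):
    X=onz(t,*p,.02)-c0;print(n,X@ex,X@ey)
E
```

```text
[[ 0.647   0.2032  0.012 ]
 [ 0.5741 -0.105   0.012 ]
 [ 0.4484 -0.0753  0.012 ]
 [ 0.5223  0.232   0.012 ]] [0.548  0.0637 0.012 ]
0.12800721969008994
0.31667826200770816
0.12910049813825233
0.3160779131429446
yaw -0.23426052416972526
nearR [ 0.4869 -0.0145  0.1206] [np.float64(0.0007863245455612668), np.float64(0.0007863245455612801)] -0.04123774060362565 -0.09021152759929899
nearB [0.527  0.1614 0.1194] [np.float64(0.0005649940496201226), np.float64(0.0005649940496200816)] -0.04303171828853536 0.09011610341721091
farR [ 0.5692 -0.0324  0.0544] [np.float64(0.00033865887995586103), np.float64(0.00033865887995572936)] 0.04292248098952269 -0.0886059837902787
farB [0.6108 0.1417 0.0523] [np.float64(0.0017459615608293167), np.float64(0.0017459615608289916)] 0.04297159566106836 0.09045868422813363
scene base [ 0.5776 -0.0973  0.012 ]
scene base [0.6509 0.2048 0.012 ]
scene base [0.5278 0.2368 0.012 ]
red 367 370.99455040871936 214.4741144414169 [ 0.5239 -0.0559  0.13  ]
expected red [ 0.519  -0.0579  0.012 ]
bar [ 0.539  -0.0613  0.156 ] [ 0.4965 -0.0531  0.156 ] 0.043272743093775115 [ 0.5178 -0.0572  0.156 ] angle -0.19080936910800933
comp 0.13234620886260023 -0.065196074447952
loupe -0.15464261526614992 0.11371882500559465
block -0.14799831966985783 -0.08079354690966054
```

Panel tilt is about 0.67 rad and frame yaw about -0.234. I'll push the raised edge straight down with the closed fingers until the tip reaches the level-surface height of 94 mm.

```bash
cat >> h.py <<'E'
from scipy.spatial.transform import Rotation as Ro
c0=np.array([0.548,0.0637,0]);yaw=-0.234
ex=np.array([np.cos(yaw),np.sin(yaw),0]);ey=np.array([-np.sin(yaw),np.cos(yaw),0])
def down(a):
    x=np.array([np.cos(a),np.sin(a),0]);z=np.array([0,0,-1.]);return Ro.from_matrix(np.c_[x,np.cross(z,x),z]).as_rotvec()
E
python3 - <<'E'
from workcell import bot
from h import *
np.set_printoptions(precision=3,suppress=True)
p=c0-.035*ex;o=down(yaw+np.pi/2)
bot.set_gripper(0.)
bot.goto(p+[0,0,.19],o)
print(bot.current_joints(),bot.current_clock())
bot.line_to(p+[0,0,.14],o,.1)
f0=np.array(bot.current_contact_force());print(f0)
for z in(.13,.12,.11,.1,.0945):
    bot.line_to(p+[0,0,z],None,.06);f=np.array(bot.current_contact_force());print(z,bot.current_ee_pos(),f)
    if abs(f-f0).max()>25:print("stop");break
bot.hold(.1)
bot.line_to(p+[0,0,.19],None,.15)
bot.goto(p+[-.12,.12,.25],o)
for n in("scene","top"):
    c=bot.read_camera(n);cv2.imwrite(f"pics/c_{n}.png",c["pixels"]);np.savez(f"c_{n}.npz",**c)
print(bot.current_clock())
E
```

```text
[-0.093  0.012  1.752  0.     1.378 -1.431] 3.5917
[ 0.126 -0.229 -0.51 ]
0.13 [0.514 0.072 0.13 ] [-0.134 -1.478 -0.462]
0.12 [0.513 0.072 0.119] [-0.762  0.504  0.692]
0.11 [0.513 0.072 0.109] [-0.34   0.159 -0.592]
0.1 [0.514 0.072 0.1  ] [ 0.171 -0.217 -0.696]
0.0945 [0.514 0.072 0.094] [ 0.181  0.859 -0.81 ]
7.4917
```

View pics/c_scene.png

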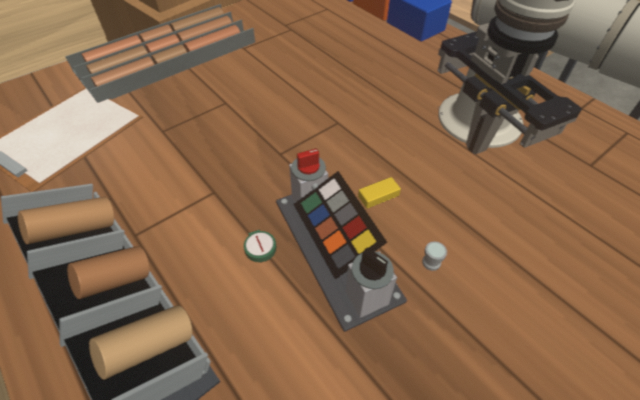

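View pics/c_top.png

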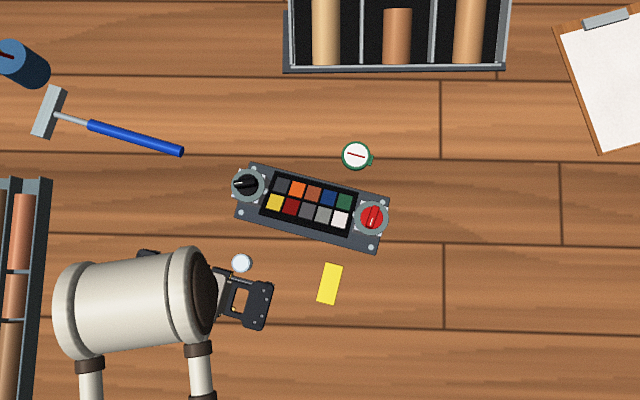

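The scene view still shows the panel tipped, though perhaps less; its corners sit near (337,172) and (385,241). The top view shows the patches slightly wider. I'll measure before pushing again.

```bash
python3 - <<'E'
from h import *
np.set_printoptions(precision=4,suppress=True)
# patches: white, green, yellow, orange, blue centroids by colour in both views
def cen(im,roi,lo,hi):
    x,y,w,h=roi;hs=cv2.cvtColor(im,cv2.COLOR_BGR2HSV)[y:y+h,x:x+w]
    m=cv2.inRange(hs,np.array(lo),np.array(hi));n,l,st,ce=cv2.connectedComponentsWithStats(m);i=1+np.argmax(st[1:,4]);return ce[i]+[x,y],st[i,4]
cols={"yellow":((22,120,90),(32,255,255)),"blue":((105,110,60),(120,255,200)),"green":((60,60,40),(85,255,200)),"orange":((8,185,170),(14,255,255)),"dkred":((0,170,60),(4,255,135))}
for k in"ac":
    t=np.load(f"{k}_top.npz");s=np.load(f"{k}_scene.npz")
    for n,(lo,hi) in cols.items():
        p,a=cen(t["pixels"],(262,172,96,62),lo,hi);q,b=cen(s["pixels"],(297,172,62 if n!="yellow" else 80,102),lo,hi) 
        X,r=tri(t,p,s,q);d=X-c0;print(k,n,a,b,X,r[0],"x",d@ex,"y",d@ey)
t=np.load("c_top.npz");s=np.load("c_scene.npz")
a=cv2.resize(t["pixels"][145:270,220:410],None,fx=4,fy=4);cv2.imwrite("pics/d_top.png",a)
a=cv2.resize(s["pixels"][140:330,265:420],None,fx=3,fy=3);cv2.imwrite("pics/d_scene.png",a)
E
```

```text
a yellow 197 339 [0.5502 0.1324 0.1039] 4.203349097303573e-05 x -0.013765534974020173 y 0.06739424237957854
a blue 173 179 [0.5602 0.0276 0.0755] 6.90060327452809e-05 x 0.020231681486113172 y -0.03226072396979448
a green 182 183 [ 0.5524 -0.0047  0.0746] 0.0002942539837527395 x 0.02018468085540898 y -0.06552665410540745
a orange 156 169 [0.5755 0.0922 0.0755] 5.759702545513781e-05 x 0.02017807663413351 y 0.03415471537827142
a dkred 175 225 [0.5434 0.0997 0.103 ] 0.0010387943639857606 x -0.012800859978316705 y 0.033925569583857645
c yellow 231 349 [0.5471 0.133  0.1008] 0.0001609840829295867 x -0.016956111089181963 y 0.06725026807452895
c blue 213 202 [0.562  0.0272 0.0796] 0.00029710607014289426 x 0.022107754256130752 y -0.03221581117928017
c green 221 214 [ 0.5542 -0.0052  0.0795] 0.00022806389501643168 x 0.021953286743259946 y -0.0655730299728584
c orange 190 236 [0.5776 0.0919 0.0798] 2.3788511322306314e-05 x 0.022203519143991397 y 0.03430690892022687
c dkred 105 210 [0.5427 0.1006 0.1009] 0.0010417737634697394 x -0.013742639343015638 y 0.0346479443887639
```

View pics/d_scene.png

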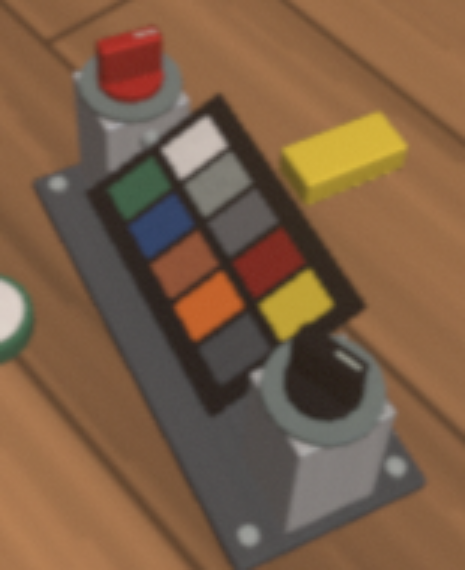

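View pics/d_top.png

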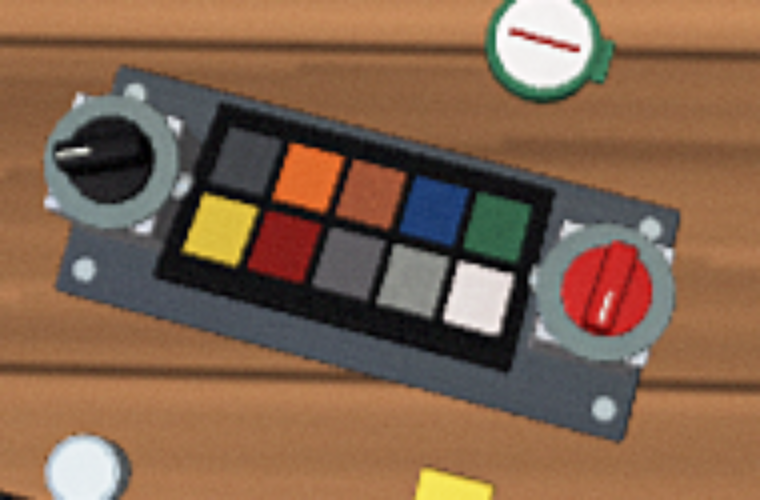

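The patch heights give a tilt of 0.71 rad before and 0.50 after, even though the tip reached 94 mm. Either the panel rose again on the retreat or the contact wasn't where I assumed. I'll repeat the push and take pictures in the pressed state and after lifting.

```bash
python3 - <<'E'
from workcell import bot
from h import *
np.set_printoptions(precision=3,suppress=True)
p=c0-.04*ex;o=down(yaw+np.pi/2)
print("open",bot.current_opening())
bot.goto(p+[0,0,.16],o)
def snap(k):
    for n in("scene","top"):
        c=bot.read_camera(n);cv2.imwrite(f"pics/{k}_{n}.png",cv2.resize(c["pixels"][120:330,240:440],None,fx=2.8,fy=2.8));np.savez(f"{k}_{n}.npz",**c)
for z in(.125,.11,.1,.0945):
    bot.line_to(p+[0,0,z],None,.05);print(z,bot.current_ee_pos(),np.array(bot.current_contact_force()))
snap("e")
print(bot.current_clock())
E
```

```text
open 0.00537241252411125
0.125 [0.509 0.073 0.125] [0.18  0.103 1.2  ]
0.11 [0.509 0.073 0.11 ] [-0.048 -0.393 -0.341]
0.1 [0.509 0.073 0.099] [ 0.152 -0.478  0.353]
0.0945 [0.509 0.073 0.094] [0.618 0.258 0.614]
10.275
```

View pics/e_scene.png

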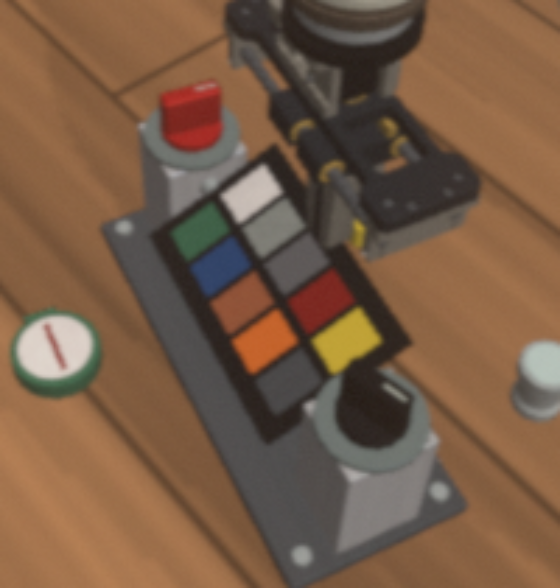

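View pics/e_top.png

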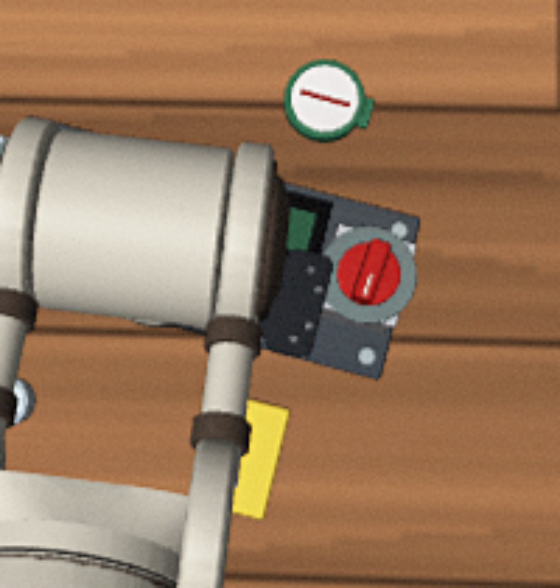

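```bash
python3 - <<'E'
from workcell import bot
from h import *
s=np.load("e_scene.npz");t=np.load("e_top.npz")
P=np.array(bot.current_ee_pos());print(P,Ro.from_rotvec(bot.current_tool_rot()).as_matrix().round(3))
im=s["pixels"].copy();k=5;x0,y0=300,150
im=cv2.resize(im[y0:y0+110,x0:x0+150],None,fx=k,fy=k,interpolation=cv2.INTER_CUBIC)
def dot(X,c):
    u,v=proj(s,X);cv2.circle(im,(int((u-x0+.5)*k),int((v-y0+.5)*k)),4,c,-1)
dot(P,(255,0,255))
for a in(-.01,.01):
    for b in(-.018,.018):dot(P+a*ex+b*ey,(0,255,255))
for b in(-.09,0,.09):
    dot(c0+[0,0,.09]+b*ey,(0,255,0))
    for th in(0.,.5):
        dot(c0+[0,0,.09]+b*ey-ex*(.055*np.cos(th)-.004*np.sin(th))+np.array([0,0,.055*np.sin(th)+.004*np.cos(th)]),(255,255,0) if th else (255,255,255))
cv2.imwrite("pics/f.png",im)
E
```

```text
[0.50899514 0.07297954 0.09446928] [[ 0.232  0.973 -0.   ]
 [ 0.973 -0.232  0.   ]
 [-0.    -0.    -1.   ]]
```

View pics/f.png

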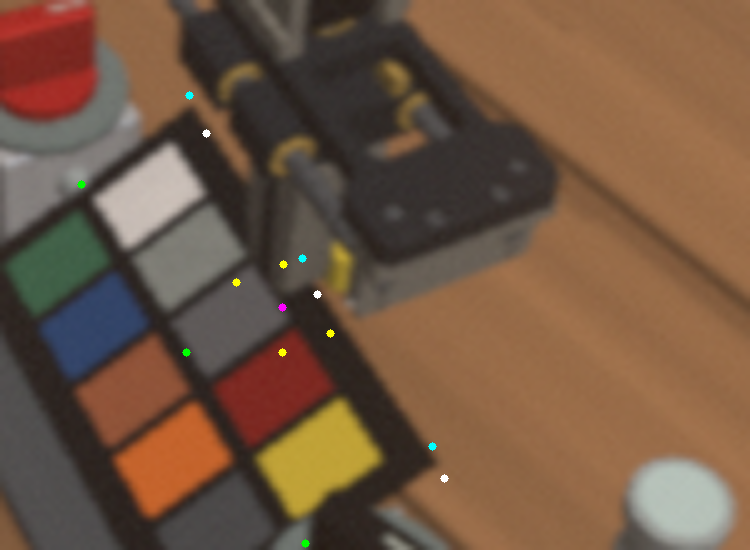

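```bash
python3 - <<'E'
from h import *
s=np.load("e_scene.npz")
def ony(p,y):
    o,d=ray(s,*p);l=(y-(o-c0)@ey)/(d@ey);X=o+l*d;return ((X-c0)@ex).round(4),X[2].round(4)
for p,y in(((190,110),-.09),((436,462),.09),((5,248),-.09)):
    print(ony((300+p[0]/5-.5,150+p[1]/5-.5),y))
for p in((300,290),(272,280)):
    u=(300+p[0]/5-.5,150+p[1]/5-.5)
    for z in(.094,.104,.114):
        X=onz(s,*u,z)-c0;print(p,z,X@ex,X@ey)
a=s["pixels"][140:240,320:430];cv2.imwrite("pics/g.png",cv2.resize(a,None,fx=7,fy=5.9,interpolation=cv2.INTER_LANCZOS4))
E
```

```text
(np.float64(-0.0468), np.float64(0.1113))
(np.float64(-0.0494), np.float64(0.1083))
(np.float64(0.0337), np.float64(0.0687))
(300, 290) 0.094 -0.050010691359014176 -0.004764638926496584
(300, 290) 0.104 -0.04555067636830082 0.0017411091073473543
(300, 290) 0.114 -0.041090661377587524 0.008246857141191333
(272, 280) 0.094 -0.04283933940934186 -0.013465738867249978
(272, 280) 0.104 -0.03849757322772948 -0.006816517927169997
(272, 280) 0.114 -0.03415580704611688 -0.00016729698708996526
```

View pics/g.png

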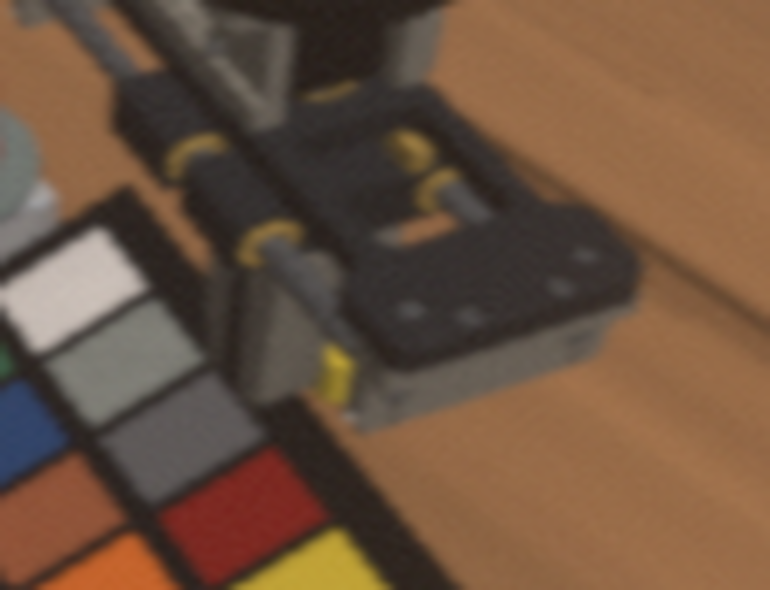

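In the pressed view the fingertip rests on the panel's raised rim, near zoomed pixel (255,400). That puts the visible tip at z of about 0.11, roughly 15 mm above the reported TCP. I'll lower in small steps and watch the rim.

```bash
python3 - <<'E'
from workcell import bot
from h import *
np.set_printoptions(precision=3,suppress=True)
p=c0-.04*ex
ims=[]
for z in(.088,.082):
    bot.line_to(p+[0,0,z],None,.05);print(z,bot.current_ee_pos(),np.array(bot.current_contact_force()))
    c=bot.read_camera("scene");np.savez(f"i_{int(z*1000)}.npz",**c);ims.append(cv2.resize(c["pixels"][150:275,295:395],None,fx=4,fy=4,interpolation=cv2.INTER_CUBIC))
cv2.imwrite("pics/i.png",np.hstack(ims))
E
```

```text
0.088 [0.509 0.073 0.088] [-0.298 -1.037  0.21 ]
0.082 [0.509 0.073 0.082] [ 0.091 -0.885  0.856]
```

View pics/i.png

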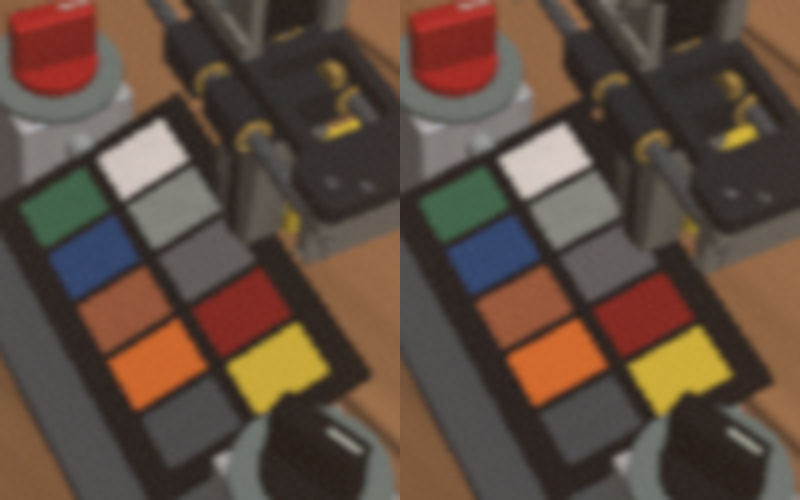

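The panel follows the finger: the near rim drops between TCP 0.088 and 0.082. I'll get the tilt from patch pairs that share a known y-plane.

```bash
cat >> h.py <<'E'
def cen(im,roi,lo,hi):
    x,y,w,h=roi;hs=cv2.cvtColor(im,cv2.COLOR_BGR2HSV)[y:y+h,x:x+w]
    m=cv2.inRange(hs,np.array(lo),np.array(hi));n,l,st,ce=cv2.connectedComponentsWithStats(m)
    if n<2:return None,0
    i=1+np.argmax(st[1:,4]);return ce[i]+[x,y],st[i,4]
COL={"yellow":((22,120,90),(32,255,255)),"blue":((105,110,60),(120,255,200)),"green":((60,60,40),(85,255,200)),"orange":((8,185,170),(14,255,255)),"dkred":((0,170,60),(4,255,135))}
YS=dict(green=-.0665,blue=-.0333,orange=.0333,dkred=.0333,yellow=.0665)
def tilt_scene(s):
    out={}
    for n in YS:
        p,a=cen(s["pixels"],(297,180,85 if n=="yellow" else 75,102),*COL[n])
        if a<80: continue
        o,d=ray(s,*p);l=(YS[n]-(o-c0)@ey)/(d@ey);X=o+l*d;out[n]=((X-c0)@ex,X[2],a)
    g=lambda n:np.array(out[n][:2])
    v=g("orange")-g("dkred");far=np.mean([g(n) for n in("green","blue","orange")],0)
    return np.arctan2(-v[1],v[0]),far,{k:np.round(x,4) for k,x in out.items()}
E
python3 - <<'E'
from h import *
for f in("a_scene","c_scene","e_scene","i_88","i_82"):print(f,tilt_scene(np.load(f+".npz")))
E
```

```text
a_scene (np.float64(0.7035262139915833), array([0.01988385, 0.07388994]), {'green': array([2.01e-02, 7.35e-02, 1.83e+02]), 'blue': array([1.98e-02, 7.40e-02, 1.79e+02]), 'orange': array([1.98e-02, 7.41e-02, 1.69e+02]), 'dkred': array([-1.370e-02,  1.025e-01,  2.500e+02]), 'yellow': array([-1.95e-02,  2.26e-01,  4.30e+02])})
c_scene (np.float64(0.4937816434814512), array([0.02179603, 0.078249  ]), {'green': array([2.18e-02, 7.84e-02, 2.14e+02]), 'blue': array([2.19e-02, 7.83e-02, 2.02e+02]), 'orange': array([2.17e-02, 7.81e-02, 2.36e+02]), 'dkred': array([-1.75e-02,  9.92e-02,  2.72e+02]), 'yellow': array([-1.97e-02,  2.26e-01,  4.30e+02])})
e_scene (np.float64(0.48297366364534156), array([0.02170154, 0.078571  ]), {'green': array([2.16e-02, 7.85e-02, 2.18e+02]), 'blue': array([2.17e-02, 7.86e-02, 2.13e+02]), 'orange': array([2.17e-02, 7.86e-02, 2.37e+02]), 'dkred': array([-1.76e-02,  9.92e-02,  2.73e+02]), 'yellow': array([-1.76e-02,  9.91e-02,  3.51e+02])})
i_88 (np.float64(0.34686106242922454), array([0.02249944, 0.08148249]), {'green': array([2.23e-02, 8.16e-02, 2.27e+02]), 'blue': array([2.25e-02, 8.15e-02, 2.22e+02]), 'orange': array([2.27e-02, 8.14e-02, 2.52e+02]), 'dkred': array([-1.93e-02,  9.66e-02,  2.70e+02]), 'yellow': array([-1.92e-02,  9.70e-02,  3.44e+02])})
i_82 (np.float64(0.23355245510464884), array([0.02266034, 0.08397418]), {'green': array([2.25e-02, 8.41e-02, 2.30e+02]), 'blue': array([2.26e-02, 8.40e-02, 2.29e+02]), 'orange': array([2.29e-02, 8.39e-02, 2.56e+02]), 'dkred': array([-2.02e-02,  9.41e-02,  2.70e+02]), 'yellow': array([-2.02e-02,  9.48e-02,  3.40e+02])})
```

Tilt is now 0.234 rad and falling about 0.019 rad per mm, so roughly 12 mm more is needed.

```bash
python3 - <<'E'
from workcell import bot
from h import *
np.set_printoptions(precision=3,suppress=True)
p=c0-.04*ex
for z in(.076,.071):
    bot.line_to(p+[0,0,z],None,.05);c=bot.read_camera("scene");th=tilt_scene(c)[0];print(z,th,np.array(bot.current_contact_force()))
if th>.03:
    z-=min(.005,.053*th);bot.line_to(p+[0,0,z],None,.05);c=bot.read_camera("scene");th=tilt_scene(c)[0];print(z,th)
cv2.imwrite("pics/j.png",cv2.resize(c["pixels"][140:290,285:435],None,fx=4,fy=4,interpolation=cv2.INTER_CUBIC))
bot.hold(.2);print(bot.current_clock())
E
```

```text
0.076 0.11919877441730048 [-0.265 -1.412  0.517]
0.071 0.014737759290237386 [-0.199  0.047  0.285]
11.7417
```

View pics/j.png

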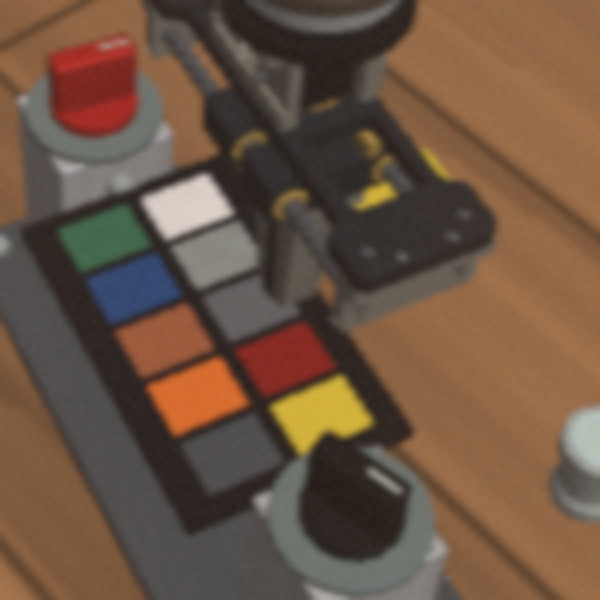

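The panel is now level (tilt 0.015 rad, finger at pixel (285,300) on the rim). Pressing took TCP 0.071, so the closed fingertips sit about 23 mm above the reported TCP. I'll retract, open over the red knob and check where the fingertips are before gripping.

```bash
python3 - <<'E'
from workcell import bot
from h import *
np.set_printoptions(precision=4,suppress=True)
s=np.load("i_82.npz")
X=onz(s,285+285/4-.5,140+300/4-.5,.094)-c0;print("tip seen",X@ex,X@ey)
p=c0-.04*ex
bot.line_to(p+[0,0,.19],None,.15)
k=c0-.125*ey;a0=-.19+np.pi/2
for a in (a0,a0-.7,a0-1.4):print(bot.inverse_kinematics(k+[0,0,.11],down(a)))
bot.goto(k+[0,0,.21],down(a0))
bot.set_gripper(.5)
im=[]
for n,(x,y,w,h) in(("scene",(250,60,160,220)),("top",(290,120,160,220))):
    c=bot.read_camera(n);np.savez(f"k_{n}.npz",**c);im.append(cv2.resize(c["pixels"][y:y+h,x:x+w],None,fx=2.5,fy=2.5,interpolation=cv2.INTER_CUBIC))
    if n=="scene":print("tilt",tilt_scene(c)[0])
    for zz in(.21,.23):
        for sgn in(-1,1):
            j=np.array([np.cos(a0),np.sin(a0),0])*sgn*.023
            u,v=proj(c,k+[0,0,zz]+j);cv2.circle(im[-1],(int((u-x)*2.5),int((v-y)*2.5)),3,(255,0,255) if zz<.22 else (0,255,255),-1)
cv2.imwrite("pics/k.png",np.hstack(im));print(bot.current_ee_pos(),bot.current_clock(),bot.current_opening())
E
```

```text
tip seen -0.03582517682997922 0.006573740017817012
[-0.3427  0.0985  1.8262 -0.      1.2169 -1.7235]
[-0.3427  0.0985  1.8262 -0.      1.2169 -1.0235]
[-0.3427  0.0985  1.8262  0.      1.2169 -0.3235]
tilt 0.026829135543728486
[ 0.519  -0.0579  0.21  ] 14.175 0.5032562389356349
```

View pics/k.png

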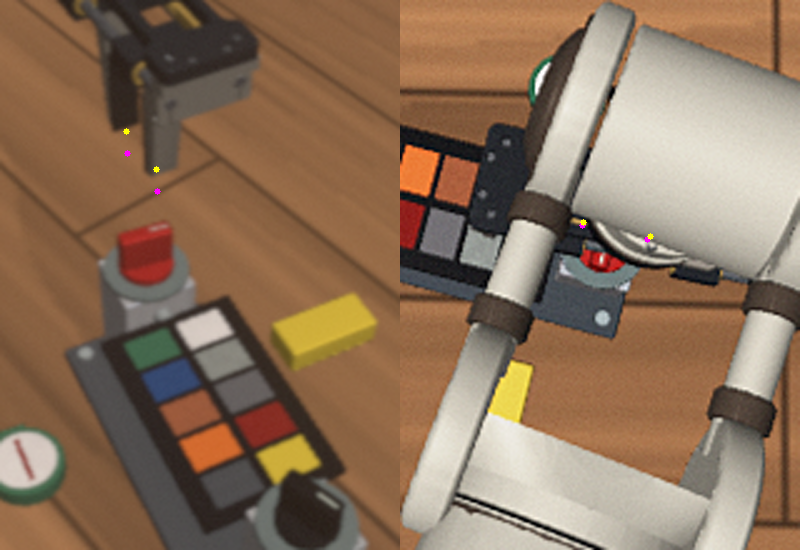

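Scene view: the fingertips are at about (120,128) and (160,173), matching the yellow marks rather than the magenta ones. So the tips are about 20 mm above the reported TCP in the open state too. The panel holds at 0.027 rad. I'll correct for this offset and descend with checks.

```bash
python3 - <<'E'
from workcell import bot
from h import *
np.set_printoptions(precision=4,suppress=True)
t=np.load("a_top.npz");s=np.load("a_scene.npz")
print(tri(t,(372.9,216.9),s,(307.7,151.8)))
k=c0-.125*ey
f0=np.array(bot.current_contact_force())
for z in(.14,.125,.117,.111):
    bot.line_to(k+[0,0,z],None,.12 if z>.13 else .05);f=np.array(bot.current_contact_force());print(z,bot.current_ee_pos(),f-f0)
    if abs(f-f0).max()>6:print("contact");break
c=bot.read_camera("scene");np.savez("l_scene.npz",**c)
cv2.imwrite("pics/l.png",cv2.resize(c["pixels"][110:230,250:400],None,fx=5,fy=5,interpolation=cv2.INTER_CUBIC))
print(bot.current_clock(),tilt_scene(c)[0])
E
```

```text
(array([ 0.5179, -0.0583,  0.1523]), [np.float64(0.000714200937347124), np.float64(0.0007142009373470932)])
0.14 [ 0.5195 -0.0581  0.1407] [ 1.6528  0.0749 -0.4039]
0.125 [ 0.5188 -0.0578  0.1246] [-0.0875  1.0145 -0.1289]
0.117 [ 0.5187 -0.0578  0.1165] [ 1.2964  0.3097 -0.3006]
0.111 [ 0.5186 -0.0577  0.1105] [ 0.5325  0.5843 -1.0667]
15.9833 0.0019709380003260072
```

View pics/l.png

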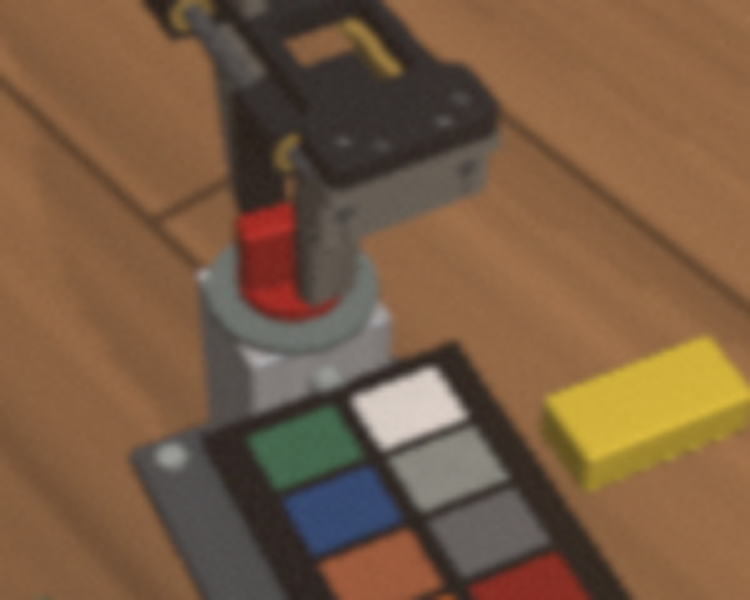

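The fingers straddle the red bar (bar near (265,250), near finger at (325,240)) with no contact. I'll grip gently and turn clockwise while watching torque.

```bash
python3 - <<'E'
from workcell import bot
from h import *
np.set_printoptions(precision=3,suppress=True)
bot.set_gripper(0.,15)
print("open mm",bot.current_opening()*92,bot.current_contact_force(),bot.current_ft_torque(),bot.current_clock())
j=np.array(bot.current_joints());m0=np.array(bot.current_ft_torque());j0=j[5]
for d in(.35,.7,.95,1.1,1.18,1.26,1.32,1.38):
    q=j.copy();q[5]=j0+d;bot.set_joints(q);bot.hold(.05)
    m=np.array(bot.current_ft_torque());print(d,bot.current_joints()[5]-j0,m-m0,np.array(bot.current_contact_force()),bot.current_opening()*92)
    if abs((m-m0)[2])>.6:print("stop felt");break
c=bot.read_camera("scene");np.savez("m_scene.npz",**c)
cv2.imwrite("pics/m.png",cv2.resize(c["pixels"][110:230,250:400],None,fx=5,fy=5,interpolation=cv2.INTER_CUBIC))
print(bot.current_clock(),tilt_scene(c)[0])
E
```

```text
open mm 14.169327310576925 [-0.294  7.575  2.364] [ 1.303  0.097 -0.263] 16.5583
0.35 0.3471637122255702 [-0.65  -0.158  0.23 ] [-0.28   4.023  0.991] 13.760533472218844
0.7 0.6980225753601332 [-0.452 -0.422  0.221] [1.629 6.04  0.853] 13.728159715634867
0.95 0.9480645788012366 [-0.3   -0.684  0.215] [ 2.866  6.229 -1.046] 13.860673425192541
1.1 1.0980668245390521 [-0.263 -0.768  0.222] [ 4.015  7.966 -2.317] 13.531303792945529
1.18 1.1780539838247326 [-0.192 -0.86   0.244] [ 3.657  6.299 -2.185] 13.893847559817369
1.26 1.2580602248119845 [-0.216 -0.925  0.229] [ 4.394  6.551 -1.4  ] 14.010570059734619
1.32 1.3180445723318277 [-0.229 -1.051  0.179] [ 5.089  5.846 -2.61 ] 13.576814964662939
1.38 1.3780071537588598 [-0.259 -1.022  0.262] [ 6.601  6.093 -2.65 ] 14.059667651336577
19.475 0.0029203482937934034
```

View pics/m.png

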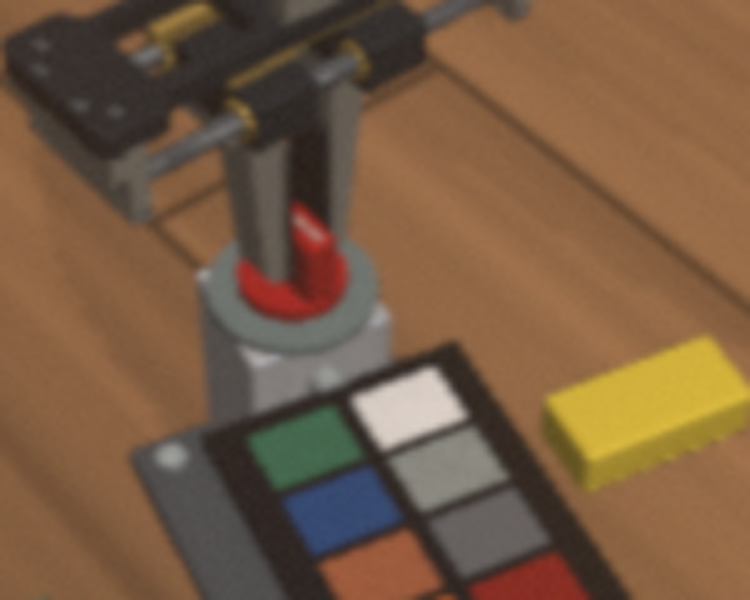

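The bar turned with the fingers; it now points roughly toward the panel, at (315,255). There's no clear stop in the torque yet, so I'll turn a little further to feel for it.

```bash
python3 - <<'E'
from workcell import bot
from h import *
np.set_printoptions(precision=3,suppress=True)
j=np.array(bot.current_joints());m0=np.array(bot.current_ft_torque())
for d in(.05,.1,.15):
    q=j.copy();q[5]+=d;bot.set_joints(q);bot.hold(.1)
    m=np.array(bot.current_ft_torque());print(d,m-m0,np.array(bot.current_contact_force()),np.array(bot.current_effort())[5])
    if abs((m-m0)[2])>.15:print("stop felt");break
bot.set_gripper(.5)
p=np.array(bot.current_ee_pos());bot.line_to(p*[1,1,0]+[0,0,.21],None,.15)
bot.goto([.3,.25,.3],down(1.2))
for n in("scene","top"):
    c=bot.read_camera(n);np.savez(f"n_{n}.npz",**c);cv2.imwrite(f"pics/n_{n}.png",c["pixels"])
    if n=="scene":print("tilt",tilt_scene(c)[0])
    else:cv2.imwrite("pics/n_z.png",cv2.resize(c["pixels"][145:270,220:410],None,fx=4,fy=4,interpolation=cv2.INTER_CUBIC))
print(bot.current_clock(),bot.current_contact_force())
E
```

```text
0.05 [-0.787  0.811  0.007] [ 1.839  2.926 -1.018] -0.04069689195603132
0.1 [-0.84   0.611  0.422] [ 2.675  2.493 -1.386] 0.360852861776948
stop felt
tilt 0.019656289436738573
23.15 [-0.267 -1.256 -0.515]
```

View pics/n_scene.png

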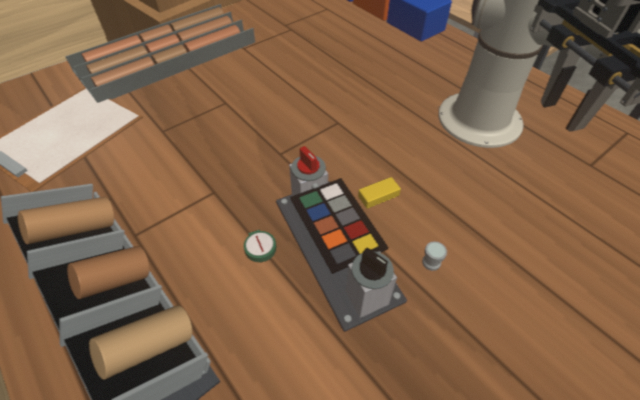

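View pics/n_z.png

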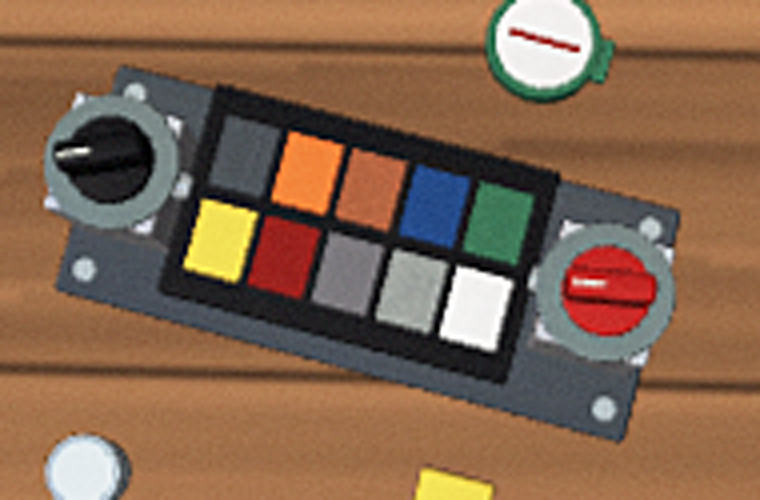

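The panel is level (0.02 rad) and the red bar stands about 80° clockwise of its start, against its stop. The black knob, block, loupe and compass sit at the same pixels as at the start, and the arm is clear. I'm handing in.

```bash
python3 - <<'E'
from workcell import bot
bot.job_done();print(bot.current_clock())
E
```

```text
the job is handed in; nothing more can be done
the job is handed in; nothing more can be done
```

The panel is level with its patches up and the red lock knob is turned clockwise to its stop. I handed the job in at about 23 s; no verdict is reported.

- **Panel:** I pressed the raised edge down with closed fingers. The last camera measurement, with the arm withdrawn, gave a tilt of about 0.02 rad; the limit is 0.175.
- **Red knob:** I gripped the bar lightly and turned it about 1.4 rad. The wrist moment then jumped by 0.42 N m, which I took as the stop. In the last top view the bar stands roughly 80° clockwise of where it started. I did not measure the lock angle directly.
- **Black knob, block, loupe and compass:** in the final pictures they look unmoved. I compared these by eye and did not compute distances.
- **What disagreed:** the first press stopped at a tilt of 0.50. In the pictures the fingertips sit about 20 mm above the reported TCP, contrary to the tool description. I corrected for that in the second press and the knob grip. The wrist force sensor showed no clear contact during the presses, so there I relied on the cameras.

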